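# Set the belt tracking and hold the access panel shut

### The job

On the green drive housing, first turn the black round tracking knob bit by bit until the orange pointer stands level with the red mark, and leave it there. Then turn the wing of the quarter-turn fastener on the access panel until it lines up with the two red ticks, press the panel down until it is fully home, flush with the housing, and finish still holding it pressed there with the robot's hand. Do not shift the red mark or disturb the sanding block, the marker pen or the spring clamp.

Things in the scene. Friction and masses are not known exactly. Their poses are not given: they have to be found in the camera images.
- housing: green sheet-metal drive housing of a bench belt sander, fixed to the worktop, 170 mm (its x) by 240 mm (its y) by 60 mm high; origin at the centre of its underside on the worktop, z up; its deck is 60 mm above the origin. The access panel is on its +y half, the knob and the scale on its -y half
- panel: aluminium access panel 130 (x) x 110 (y) x 4 mm, at x 0, y +52 mm of the housing; origin: centre of its top face, axes as the housing's. Slides down 10 mm on springs (3 N risen, 6 N home; rises if let go): risen top 10 mm above the deck, home flush with it, on a hard stop. With the fastener out of line its cross-pin blocks it after 2 mm, on a plate below
- wing (a point): centre of the fastener's black wing, a bar 40 mm long (its x), 10 mm thick (its y), 26 mm high, from 5.5 to 31.5 mm above the panel's top, yellow line on top; under it a round steel head 33 mm across. At the panel's centre, turns about the vertical, friction 0.04 N m, stays where left. Aligned: its x along the panel's x (two red ticks), either way round, within 10 degrees
- knob_grip (a point): centre of the black round tracking knob, 33 mm across and 26 mm high (13 mm above and below this point); its underside is 70 mm above the housing's origin, on an aluminium boss; its centre is at x -30, y -68 mm in the housing's frame. It turns about the vertical, friction 0.03 N m, and stays where left
- knob (a joint): angle of the tracking knob, rad, from -2 to 2, positive anticlockwise seen from above; the pointer moves 12 mm per rad, towards the housing's +y for positive turns
- pointer_tip (a point): tip of the orange pointer, which slides along the housing's y on the white scale behind the knob, driven by the knob; not to be touched. At the start it stands 4 to 20 mm to the -y side of the mark
- mark_tip (a point): tip of the red mark, a small tab on the far (+x) side of the scale pointing at the pointer; aligned when both have the same y in the housing's frame; axes parallel to the housing's
- sanding_block: bystander: brown sanding block, 60 x 99 x 23 mm, lying loose near the housing; origin at the centre of its underside
- marker_1: bystander: red and white marker pen, 135 mm long, 17 mm thick, lying loose in front of the housing; origin at its underside
- spring_clamp_1: bystander: red spring clamp, 52 x 107 x 20 mm, lying loose behind the housing; origin at its underside

How it is judged:
By the outcome, as a careful person would: the job done as asked, in the order asked, and still so for the second after the job is handed in, while the arm keeps its last pose, push and grip.
It also fails if it takes over 58 s, if anything falls off the work surface, if the arm or the gripper's body presses on something with over 40 N, if the wrist force passes 120 N, or if a joint passes its speed limit or range.

### The arm

A 6-joint arm with a two-finger parallel gripper is mounted at the origin on a cart in front of the work surface, level with it; the furniture and walls round the work are solid. World frame = base frame: x ahead of the robot, y to its left, z up, the work surface at z = 0. Lengths are in m, angles in rad, forces in N, time in s.
With the tool pointing down it reaches from about 0.3 to 0.825 m from the base axis. Payload 5.4 kg.
Tool frame: the origin (TCP) lies at the very end of the fingers, on their centre line; the grasp point (between the pads) lies 19 mm behind it; z points along the fingers, y is the direction in which the jaws open and shut (so a half turn about z gives the same grasp; the last joint's range is limited). The gripper opens to 92 mm and grips with 3 to 60 N. Pads are 20 mm wide; open, the fingers measure 128 mm over their backs; the gripper's body (75 mm by 189 mm) begins 69 mm behind the grasp point.
Start: joints at [-1.464, 0.158, 1.597, -0, 1.386, -0.21], TCP at [0.179, -0.546, 0.215] pointing down, gripper open.
Joint ranges: [-2.91, 2.91], [-0.94, 2.29], [0.18, 2.7], [-1.29, 4.43], [0.17, 2.64], [-3, 3]. Speed limits (rad/s): [2.57, 2.57, 3.14, 3.14, 3.14, 3.14].

### API

Orientations are given as a unit quaternion [w, x, y, z].
In Python, from plant import env, imaging, sign_off gives the robot as it stands.
- The arm moves only by the tool jog_arm, never from a script. Its argument "deltas" is a list of rows, each an object with "travel": the shift along the world's x, y, z in m, a list of three; "twist": the turn, a rotation vector about the world's x, y, z in degrees, a list of three; "grip": the closure, from 0 (fully open) to 1 (shut). In form: [{"travel": [tx, ty, tz], "twist": [ax, ay, az], "grip": grip}, ...]. A call has 1 to 8 rows; each row shifts and turns the commanded pose from where the row before left it; what a row does not reach is not made up. A row lasts 1/12 s, in which the tool goes at most 41.7 mm and 7.16 degrees, less where a joint would pass 70% of its speed; a pose out of reach is approached as far as the arm can. A call is refused whole if a number of a shift passes 0.0417 or a number of a turn 7.16, either way. A call with a gripper value outside its range is refused whole. The fingers move at their own pace and stop on an object; "force" is the grip in N (left out, the last holds). Time passes only in rows, so rows that do not move let the fingers close. It gives the time, the measured TCP pose, the force and the opening at its end, in the units of the state.
- env.state(): the state, without advancing time (a new reading comes with each control period).
- imaging.snapshot(name): name is "scene" or "side" or "wrist"; returns (picture, depth): 420x560x3 uint8, red, green, blue; 420x560 float32, m along the optical axis (not along the pixel's ray), 0 where there is no reading.
- imaging.calibration(name): a dict with "K" (3x3 intrinsics, pixels), "k1" (the pictures are not rectified: a ray, as slopes to the right and down, at radius r is drawn at 1 + k1 r^2 times it, then the intrinsics apply), "R" (3x3) and "t" (3): a world point X has camera coordinates R X + t; the wrist camera has in their place "T_tool_cam" (4x4, takes a point from camera to tool coordinates, whose origin is the TCP and whose axes are the flange's). Camera axes: x right, y down, z forward; pixel columns grow to the right and rows downward; lengths in m; the calibration is good to about 2 mm. A picture is of the moment at which its call begins: read the wrist's pose just before it. calibration takes no time and is no camera call.
- sign_off(): hands the job in, once; it reports no verdict.
The state is a dict: "clock": time; "joints": joint angles; "joint_vel": joint speeds; "joint_efforts": joint torques, N m; "tool_pos": TCP position; "ee_rot": TCP orientation; "wrist_force": force on the tool from outside, world axes, zero at the start; "ft_torque": the same for the moment, N m; "gripper_width": finger opening in m.
Only numpy, scipy, OpenCV 4.12 (cv2) and the standard library are available. Lean on these libraries where they do the work, as an engineer would, in place of code of your own. Each camera call takes 0.05 s, during which the arm holds its last target.

## Working session

There is one attempt and no reset: what is moved stays moved. The work goes in short steps, Python scripts to look and compute and a tool call to move; the robot and the scene stay as the last step left them, time stands still between calls to the robot, and variables do not carry over. Pictures are saved under pics/ and viewed, and the job is handed in when it is done.

Besides the shell and the picture viewer there is one more tool, called after "Request:" in YAML: its name, and indented under it one key for each argument. jog_arm: Moves the arm, as the interface text tells. Its arguments: {"type":"object","properties":{"deltas":{"type":"array","items":{"type":"object","properties":{"travel":{"type":"array","items":{"type":"number"}},"twist":{"type":"array","items":{"type":"number"}},"grip":{"type":"number"}}}},"force":{"type":"number"}},"required":["deltas"]}

```bash
ls; mkdir -p pics
python3 - <<'E'
from plant import env, imaging
import cv2, numpy as np, pickle
print(env.state())
for n in ["scene","side","wrist"]:
    p,d=imaging.snapshot(n); c=imaging.calibration(n)
    cv2.imwrite(f"pics/{n}0.png",p[:,:,::-1]); np.save(f"pics/{n}0_d.npy",d); print(n,c)
E
```

```text
pics
{'clock': 0.0, 'joints': array([-1.46411012e+00,  1.59058039e-01,  1.59820892e+00,  2.42363917e-06,
        1.38616961e+00, -2.10091468e-01]), 'joint_vel': array([ 0.00026962, -0.00185891, -0.00055354,  0.00112493, -0.00093095,
       -0.00013487]), 'joint_efforts': array([-2.32689752e-03, -3.85585928e+01, -3.22100472e+01,  6.98788161e-02,
        3.79576685e-02, -1.24775761e-04]), 'tool_pos': array([ 0.17903492, -0.54577461,  0.21362553]), 'ee_rot': array([-9.20660460e-04,  9.87482305e-01,  1.57727131e-01,  4.88356384e-05]), 'wrist_force': array([ 0.22914172,  0.26108068, -0.30736176]), 'ft_torque': array([-0.01242627, -0.00156662,  0.02631807]), 'gripper_width': 0.09194616885037366}
scene {'K': array([[393.45508712,   0.        , 279.6695985 ],
       [  0.        , 393.45508712, 210.85971224],
       [  0.        ,   0.        ,   1.        ]]), 'k1': -0.03008345011403628, 'R': array([[-0.81657628, -0.57693644, -0.01864195],
       [-0.2317654 ,  0.35726841, -0.90478952],
       [ 0.52866623, -0.7345091 , -0.42545081]]), 't': array([0.46875739, 0.19410977, 0.64256243])}
side 
[... 240 characters left out ...]
,
       [ 0.04582699,  0.40656349, -0.91247247],
       [-0.05647596, -0.91091674, -0.4087067 ]]), 't': array([0.506614  , 0.01467331, 0.94280482])}
wrist {'K': array([[306.4778712 ,   0.        , 274.94442486],
       [  0.        , 306.4778712 , 208.45303845],
       [  0.        ,   0.        ,   1.        ]]), 'k1': -0.06946119905959601, 'T_tool_cam': array([[ 7.55725311e-04, -9.69958006e-01, -2.43271240e-01,
         6.77044793e-02],
       [ 9.99999621e-01,  6.27889337e-04,  6.03025393e-04,
        -1.22800308e-03],
       [-4.32161890e-04, -2.43271604e-01,  9.69958112e-01,
        -1.70944359e-01],
       [ 0.00000000e+00,  0.00000000e+00,  0.00000000e+00,
         1.00000000e+00]])}
```

View pics/scene0.png

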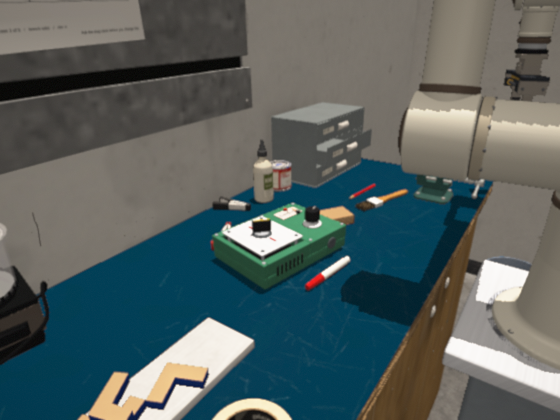

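View pics/side0.png

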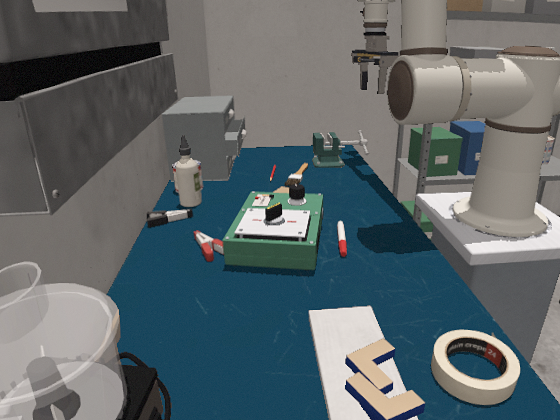

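View pics/wrist0.png

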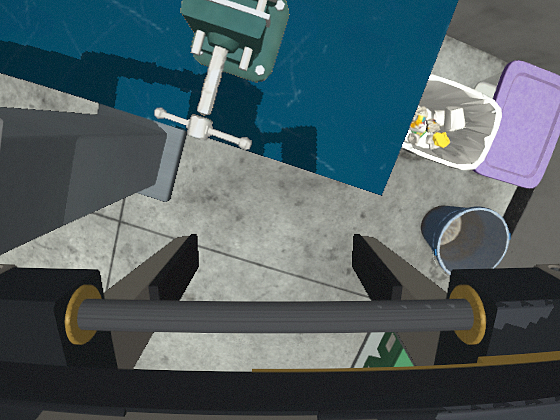

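```bash
cat > h.py <<'E'
import numpy as np, cv2
from plant import env, imaging
from scipy.spatial.transform import Rotation as Rn
def q2R(q): return Rn.from_quat([q[1],q[2],q[3],q[0]]).as_matrix()
def cam(n, st=None):
    c=imaging.calibration(n)
    if n=="wrist":
        T=np.eye(4); T[:3,:3]=q2R(st["ee_rot"]); T[:3,3]=st["tool_pos"]
        W=T@c["T_tool_cam"]; c["R"]=W[:3,:3].T; c["t"]=-c["R"]@W[:3,3]
    return c
def rays(c,uv):
    uv=np.atleast_2d(np.array(uv,float)); 
    s=cv2.undistortPoints(uv[:,None,:],c["K"],np.array([c["k1"],0,0,0.]))[:,0]
    return np.c_[s,np.ones(len(s))]
def onplane(c,uv,z):
    r=rays(c,uv)@c["R"]; o=-c["R"].T@c["t"]
    return o+r*((z-o[2])/r[:,2])[:,None]
def bydepth(c,uv,d):
    uv=np.atleast_2d(uv); r=rays(c,uv)
    dd=np.array([d[int(round(v)),int(round(u))] for u,v in uv])
    return (r*dd[:,None]-c["t"])@c["R"]
def proj(c,X):
    X=np.atleast_2d(np.array(X,float))
    return cv2.projectPoints(X,cv2.Rodrigues(c["R"])[0],c["t"],c["K"],np.array([c["k1"],0,0,0.]))[0][:,0]
def crop(img,x0,y0,x1,y1,f,name):
    cv2.imwrite(name,cv2.resize(img[y0:y1,x0:x1],None,fx=f,fy=f,interpolation=cv2.INTER_CUBIC))
E
python3 - <<'E'
from h import *
a=cv2.imread("pics/scene0.png"); crop(a,200,190,360,300,5,"pics/sc_c.png")
a=cv2.imread("pics/side0.png"); crop(a,215,165,350,280,5,"pics/si_c.png")
E
```

```text
(no output)
```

View pics/sc_c.png

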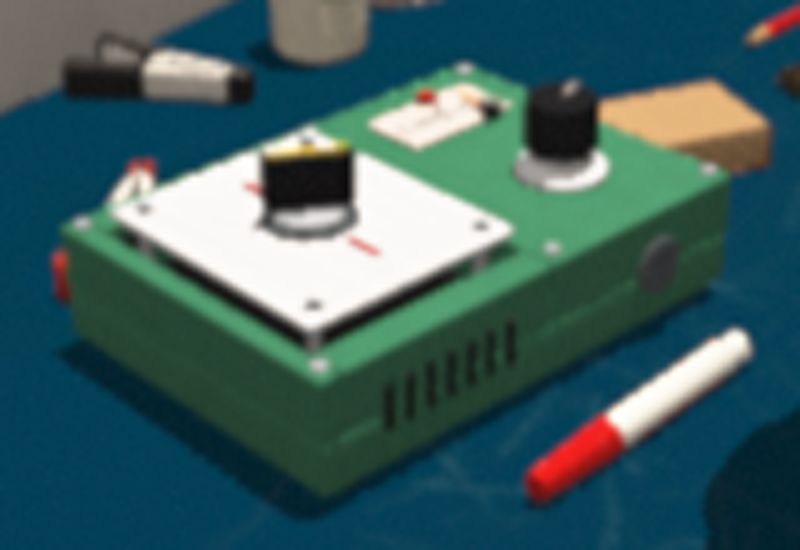

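View pics/si_c.png

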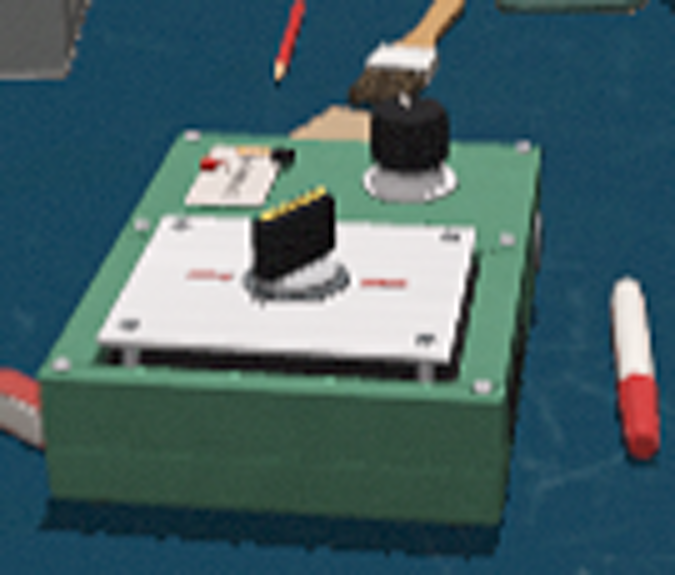

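```bash
cat >> h.py <<'E'
def fit2(P,Q): # rigid 2d map local P->world Q
    pc,qc=P.mean(0),Q.mean(0); H=(P-pc).T@(Q-qc)
    a=np.arctan2(H[0,1]-H[1,0],H[0,0]+H[1,1]); R=np.array([[np.cos(a),-np.sin(a)],[np.sin(a),np.cos(a)]])
    t=qc-R@pc; return a,t,Q-(P@R.T+t)
E
python3 - <<'E'
from h import *
P=np.array([[.085,.12],[-.085,.12],[-.085,-.12],[.085,-.12]])
c=cam("side"); uv=np.array([[40,375],[503,400],[541,147],[180,132]])/5+[215,165]
Q=onplane(c,uv,.06); a,t,r=fit2(P,Q[:,:2]); print(Q,np.degrees(a),t,r)
c=cam("scene"); uv=np.array([[62,225],[318,385],[727,175],[465,65]])/5+[200,190]
Q=onplane(c,uv,.06); a,t,r=fit2(P,Q[:,:2]); print(Q,np.degrees(a),t,r)
E
```

```text
[[ 0.63147197  0.16836797  0.06      ]
 [ 0.46871578  0.20349704  0.06      ]
 [ 0.4197668  -0.02505095  0.06      ]
 [ 0.5827499  -0.06261581  0.06      ]] -12.193835940509716 [0.52567611 0.07104956] [[-0.00263279 -0.00202056]
 [ 0.00077559 -0.00279883]
 [ 0.00251933  0.00323845]
 [-0.00066214  0.00158094]]
[[ 0.63260607  0.16210887  0.06      ]
 [ 0.46790821  0.19916412  0.06      ]
 [ 0.41911353 -0.03263413  0.06      ]
 [ 0.58097516 -0.06898759  0.06      ]] -12.383619648143139 [0.52515074 0.06491282] [[-1.30176316e-03 -1.78320964e-03]
 [ 4.50907605e-05 -1.18550285e-03]
 [ 2.71987995e-03  1.43231677e-03]
 [-1.46320756e-03  1.53639572e-03]]
```

Request:
jog_arm:
  deltas:
    - {"travel": [0,0,0.04],"twist": [0,0,0],"grip": 0}
    - {"travel": [0.0,0.02,0.035],"twist": [0,0,0],"grip": 0}
    - {"travel": [0.018,0.036,0],"twist": [0,0,-2],"grip": 0}
    - {"travel": [0.018,0.036,0],"twist": [0,0,-2],"grip": 0}
    - {"travel": [0.018,0.036,0],"twist": [0,0,-2],"grip": 0}
    - {"travel": [0.018,0.036,0],"twist": [0,0,-2],"grip": 0}
    - {"travel": [0.018,0.036,0],"twist": [0,0,-2],"grip": 0}
    - {"travel": [0.018,0.036,0],"twist": [0,0,-2],"grip": 0}

```text
clock: 0.82
tool_pos: [0.2874, -0.3085, 0.2893]
ee_rot: [-0.0, 0.999, 0.052, 0.0]
wrist_force: [1.0, -0.1, -0.3]
gripper_width: 0.0918
```

Request:
jog_arm:
  deltas:
    - {"travel": [0.018,0.036,0],"twist": [0,0,-2],"grip": 0}
    - {"travel": [0.018,0.036,0],"twist": [0,0,-2],"grip": 0}
    - {"travel": [0.018,0.036,0],"twist": [0,0,-2],"grip": 0}
    - {"travel": [0.018,0.036,0],"twist": [0,0,-2],"grip": 0}
    - {"travel": [0.018,0.036,0],"twist": [0,0,-2],"grip": 0}
    - {"travel": [0.018,0.036,0],"twist": [0,0,-2],"grip": 0}
    - {"travel": [0.018,0.036,0],"twist": [0,0,-2],"grip": 0}
    - {"travel": [0.018,0.036,-0.01],"twist": [0,0,-2],"grip": 0}

```text
clock: 1.48
tool_pos: [0.4325, -0.0206, 0.2813]
ee_rot: [0.001, 0.996, -0.087, 0.002]
wrist_force: [0.4, -1.1, -0.4]
gripper_width: 0.092
```

```bash
cat >> h.py <<'E'
import pickle
def snap(n,tag):
    st=env.state(); p,d=imaging.snapshot(n); c=cam(n,st)
    cv2.imwrite(f"pics/{tag}.png",p[:,:,::-1]); pickle.dump((c,d,st),open(f"pics/{tag}.pkl","wb"))
    return p[:,:,::-1].copy(),d,c,st
E
python3 - <<'E'
from h import *
p,d,c,st=snap("wrist","w1"); print(st["tool_pos"],st["ee_rot"],st["joints"])
cv2.imwrite("pics/w1b.png",cv2.resize(p,(800,600),interpolation=cv2.INTER_CUBIC))
E
```

```text
[ 0.43247265 -0.02058474  0.28131422] [ 5.59876007e-04  9.96241313e-01 -8.65962965e-02  2.00336169e-03] [-3.28058638e-01 -2.68515339e-01  1.87553745e+00 -1.29726191e-04
  1.53041231e+00  1.41615282e+00]
```

View pics/w1b.png

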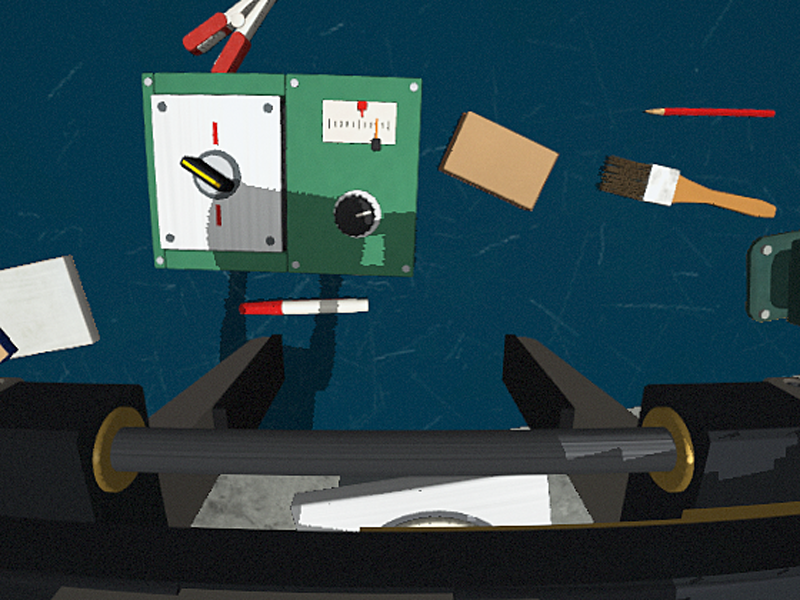

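Run:
```python
from h import *
p=cv2.imread("pics/w1.png"); 
crop(p,210,55,300,195,5,"pics/w1c.png"); crop(p,95,45,205,195,5,"pics/w1d.png")
```

```text
(no output)
```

View pics/w1c.png

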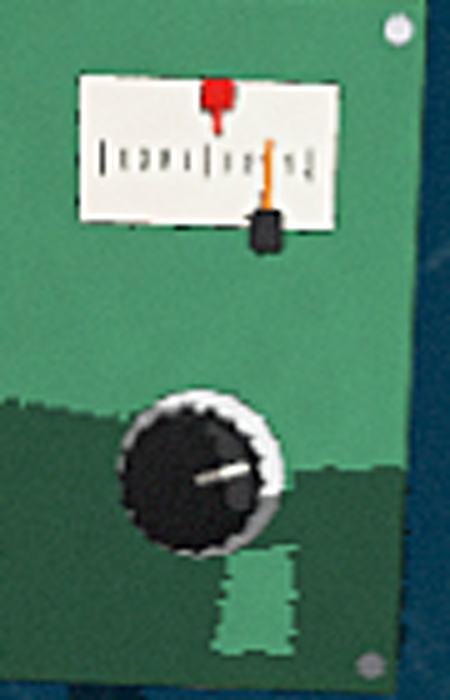

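View pics/w1d.png

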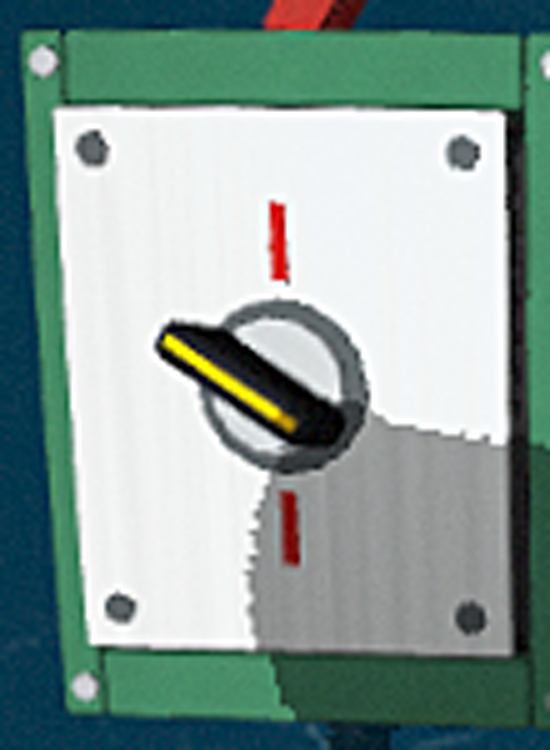

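Run:
```python
from h import *
c,d,st=pickle.load(open("pics/w1.pkl","rb"))
P=np.array([[.085,.12],[-.085,.12],[-.085,-.12],[.085,-.12]])
uv=[[99.4,51.4],[109,187.4],[289,193],[295.4,55]]
Q=onplane(c,uv,.06); a,t,r=fit2(P,Q[:,:2]); print(np.degrees(a),t,r)
R=np.array([[np.cos(a),-np.sin(a)],[np.sin(a),np.cos(a)]])
def loc(uv,z): 
    X=onplane(c,uv,z)[:,:2]; return X,(X-t)@R
print("knob",loc([[248.4,151]],.096), R@[-.03,-.068]+t)
print("ptr,mark",loc([[263.6,83],[253.6,81.4]],.065))
W,L=loc([[128,113],[153.4,130.6]],.1015); print("wing",W.mean(0),L.mean(0),np.degrees(np.arctan2(*(L[0]-L[1])[::-1])), R@[0,.052]+t)
# depth checks
print(bydepth(c,[[248,151],[263,83],[255,75],[264,100],[140,95],[290,120],[140,121],[250,90]],d))
```

```text
-11.897851018618466 [0.52686806 0.06276028] [[-0.00085382 -0.00055287]
 [ 0.00050136 -0.00098455]
 [ 0.00115599  0.00067564]
 [-0.00080353  0.00086178]]
knob (array([[0.48375158, 0.00201793]]), array([[-0.02966709, -0.06832662]])) [0.48349317 0.00240617]
ptr,mark (array([[ 0.55860381, -0.02824013],
       [ 0.56249341, -0.01679589]]), array([[ 0.04981529, -0.08250254],
       [ 0.0512619 , -0.07050225]]))
wing [0.53755203 0.1147077 ] [-0.00025543  0.05303411] 56.42206721499211 [0.53758877 0.11364315]
[[ 0.48385728  0.00241059  0.09663939]
 [ 0.55834804 -0.02755532  0.06743323]
 [ 0.56891915 -0.01985305  0.06749048]
 [ 0.53881618 -0.02526823  0.06869283]
 [ 0.5711969   0.11935547  0.07321712]
 [ 0.51072185 -0.05252577  0.06143352]
 [ 0.53833052  0.11444258  0.10351576]
 [ 0.5539068  -0.01058468  0.06246905]]
```

Request:
jog_arm:
  deltas:
    - {"travel": [0.0102,0.0046,-0.02],"twist": [0,0,-6],"grip": 0.3}
    - {"travel": [0.0102,0.0046,-0.02],"twist": [0,0,-6],"grip": 0.3}
    - {"travel": [0.0102,0.0046,-0.03],"twist": [0,0,-6],"grip": 0.3}
    - {"travel": [0.0102,0.0046,-0.03],"twist": [0,0,-6],"grip": 0.3}
    - {"travel": [0.0102,0.0046,-0.03],"twist": [0,0,-6],"grip": 0.3}
    - {"travel": [0,0,-0.03],"twist": [0,0,0],"grip": 0.3}
    - {"travel": [0,0,0],"twist": [0,0,0],"grip": 0.3}
    - {"travel": [0,0,0],"twist": [0,0,0],"grip": 0.3}
  force: 12

```text
clock: 2.2
tool_pos: [0.4805, 0.001, 0.1184]
ee_rot: [0.0, 0.94, -0.34, -0.002]
wrist_force: [0.3, 0.8, 1.0]
gripper_width: 0.0644
```

Run:
```python
from h import *
p,d,c,st=snap("wrist","w2"); print(st["tool_pos"],st["ee_rot"],st["joints"],st["gripper_width"])
cv2.imwrite("pics/w2b.png",cv2.resize(p,(800,600),interpolation=cv2.INTER_CUBIC))
```

```text
[0.48054262 0.00099591 0.11837055] [ 2.26317011e-04  9.40250900e-01 -3.40475135e-01 -2.20814985e-03] [-2.50086039e-01  1.48723915e-02  1.94966289e+00 -2.30230976e-05
  1.18149676e+00  2.01556521e+00] 0.06440024415393719
```

View pics/w2b.png

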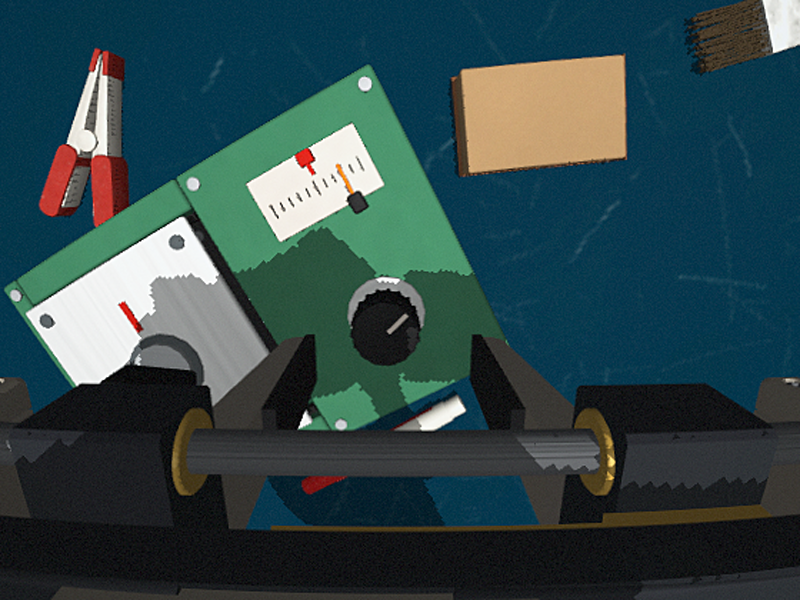

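Run:
```python
from h import *
c,d,st=pickle.load(open("pics/w2.pkl","rb"))
print(onplane(c,[[270.5,233.5]],.096),bydepth(c,[[270,236],[265,225]],d))
p=cv2.imread("pics/w2.png"); crop(p,200,160,350,270,5,"pics/w2c.png")
```

```text
[[0.48347397 0.00264889 0.096     ]] [[0.48268016 0.00372582 0.09729324]
 [0.4905614  0.00139409 0.09708321]]
```

View pics/w2c.png

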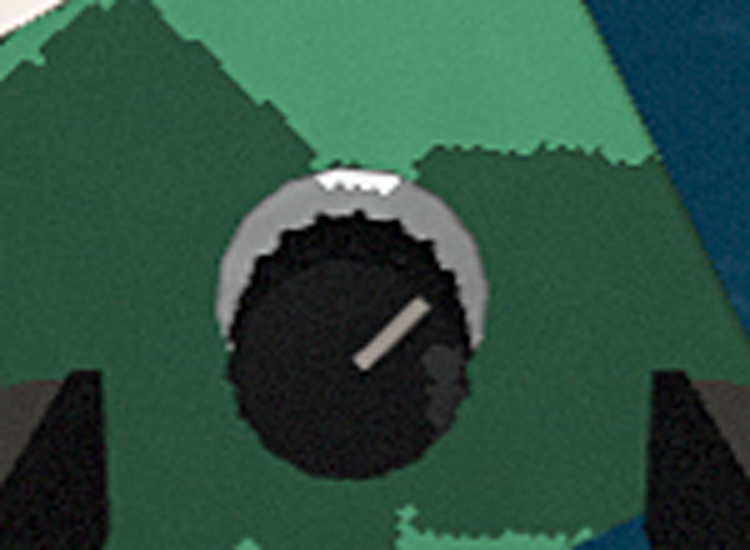

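Request:
jog_arm:
  deltas:
    - {"travel": [0.003,0.0015,-0.02],"twist": [0,0,0],"grip": 0.3}
    - {"travel": [0,0,-0.023],"twist": [0,0,0],"grip": 0.3}
    - {"travel": [0,0,0],"twist": [0,0,0],"grip": 0.3}
    - {"travel": [0,0,0],"twist": [0,0,0],"grip": 0.8}
    - {"travel": [0,0,0],"twist": [0,0,0],"grip": 0.8}
    - {"travel": [0,0,0],"twist": [0,0,0],"grip": 0.8}
    - {"travel": [0,0,0],"twist": [0,0,0],"grip": 0.8}
    - {"travel": [0,0,0],"twist": [0,0,0],"grip": 0.8}
  force: 12

```text
clock: 2.92
tool_pos: [0.4859, 0.0019, 0.0778]
ee_rot: [-0.0, 0.94, -0.341, 0.001]
wrist_force: [-1.0, -0.3, -0.1]
gripper_width: 0.033
```

Request:
jog_arm:
  deltas:
    - {"travel": [0,0,0],"twist": [0,0,6],"grip": 0.8}
    - {"travel": [0,0,0],"twist": [0,0,6],"grip": 0.8}
    - {"travel": [0,0,0],"twist": [0,0,6],"grip": 0.8}
    - {"travel": [0,0,0],"twist": [0,0,6],"grip": 0.8}
    - {"travel": [0,0,0],"twist": [0,0,6],"grip": 0.8}
    - {"travel": [0,0,0],"twist": [0,0,6],"grip": 0.8}
    - {"travel": [0,0,0],"twist": [0,0,6],"grip": 0.8}
    - {"travel": [0,0,0],"twist": [0,0,0],"grip": 0.8}

```text
clock: 3.58
tool_pos: [0.4858, 0.0024, 0.0777]
ee_rot: [-0.0, 1.0, 0.02, 0.001]
wrist_force: [-1.6, 2.7, 5.2]
gripper_width: 0.0317
```

Run:
```python
from h import *
p,d,c,st=snap("wrist","w3"); print(st["tool_pos"],st["ee_rot"],st["wrist_force"],st["ft_torque"],st["gripper_width"])
cv2.imwrite("pics/w3b.png",cv2.resize(p,(800,600),interpolation=cv2.INTER_CUBIC))
```

```text
[0.4857778  0.00240591 0.07765149] [-2.20586014e-04  9.99798571e-01  2.00555772e-02  7.36584884e-04] [-1.55545644  2.686163    5.15867113] [0.39519589 0.21048652 0.01222742] 0.031669566570425904
```

View pics/w3b.png

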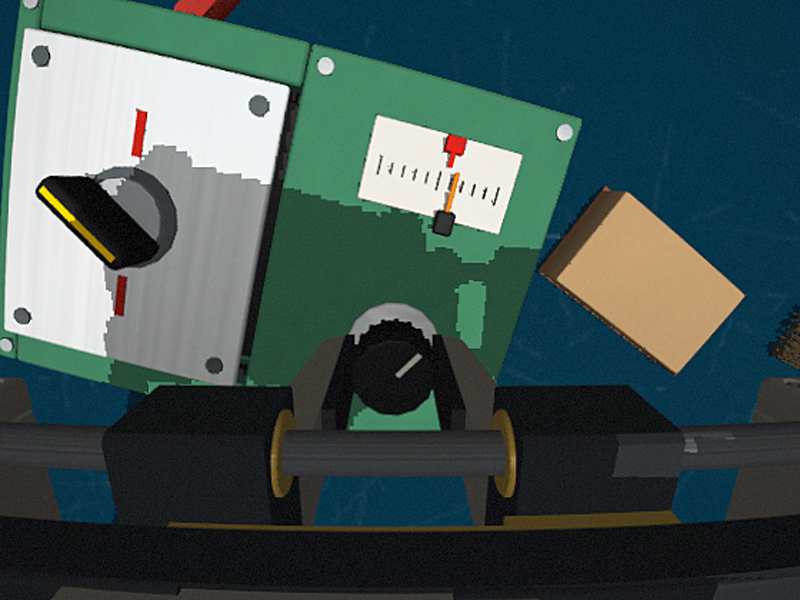

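```bash
cat >> h.py <<'E'
A=np.radians(-11.9); RH=np.array([[np.cos(A),-np.sin(A)],[np.sin(A),np.cos(A)]]); TH=np.array([.52687,.06276])
def loc(c,uv,z): return (onplane(c,uv,z)[:,:2]-TH)@RH
E
python3 - <<'E'
from h import *
p=cv2.imread("pics/w3.png"); crop(p,245,70,375,175,6,"pics/w3c.png")
E
```

```text
(no output)
```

View pics/w3c.png

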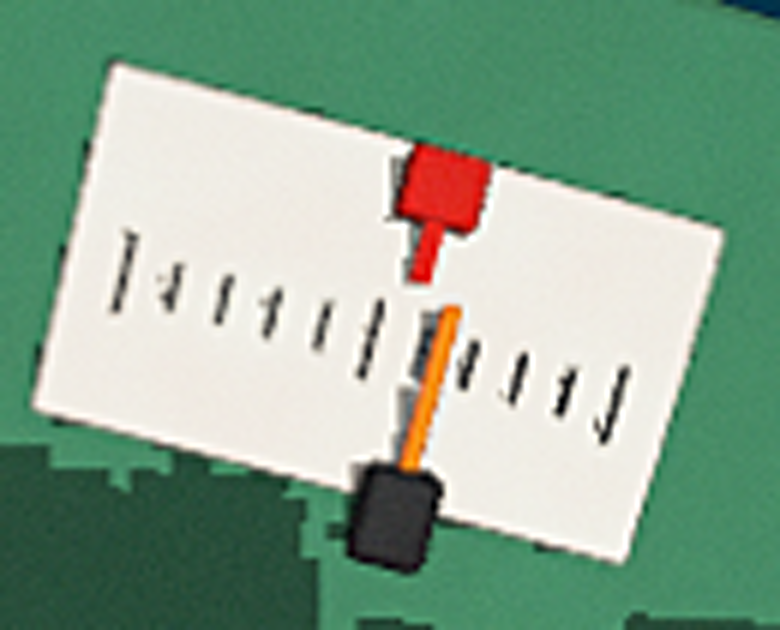

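Run:
```python
from h import *
c,d,st=pickle.load(open("pics/w3.pkl","rb"))
uv=np.array([[451,308],[410,468],[422,283],[435,225],[126,235],[113,310],[626,370],[112,62],[35,408],[722,230],[625,562]])/6+[245,70]
print(loc(c,uv,.066)*1000)
```

```text
[[ 49.64543581 -73.84942511]
 [ 33.99344936 -74.14973547]
 [ 51.19097202 -70.50610134]
 [ 56.68260688 -70.25119623]
 [ 48.46414404 -41.9178796 ]
 [ 41.39211127 -42.38136099]
 [ 48.33667585 -91.97361441]
 [ 63.41708787 -36.85660748]
 [ 30.54646088 -37.23676168]
 [ 63.30208404 -97.09908415]
 [ 30.49918609 -97.39814272]]
```

Request:
jog_arm:
  deltas:
    - {"travel": [0,0,0],"twist": [0,0,5],"grip": 0.8}
    - {"travel": [0,0,0],"twist": [0,0,5],"grip": 0.8}
    - {"travel": [0,0,0],"twist": [0,0,5],"grip": 0.8}
    - {"travel": [0,0,0],"twist": [0,0,0],"grip": 0.8}
    - {"travel": [0,0,0],"twist": [0,0,0],"grip": 0.8}

```text
clock: 4.05
tool_pos: [0.4858, 0.0027, 0.0777]
ee_rot: [-0.0, 0.989, 0.148, 0.001]
wrist_force: [-1.0, 3.5, 7.0]
gripper_width: 0.0313
```

Run:
```python
from h import *
p,d,c,st=snap("wrist","w4"); print(st["tool_pos"],st["ee_rot"],st["wrist_force"],st["ft_torque"],st["gripper_width"])
uv=proj(c,[*(np.r_[RH@[.047,-.07]+TH,.065],)])[0]; print(uv)
x,y=int(uv[0])-60,int(uv[1])-45
x=max(x,0);y=max(y,0); print(x,y)
crop(p,x,y,x+120,y+90,6,"pics/w4c.png")
```

```text
[0.48575096 0.00269669 0.07766119] [-3.96087306e-04  9.89056643e-01  1.47533879e-01  7.45314607e-04] [-0.98123144  3.51473491  7.01804085] [0.64719799 0.2492022  0.02722162] 0.03130048171248383
[342.40021498 138.28379243]
282 93
```

View pics/w4c.png

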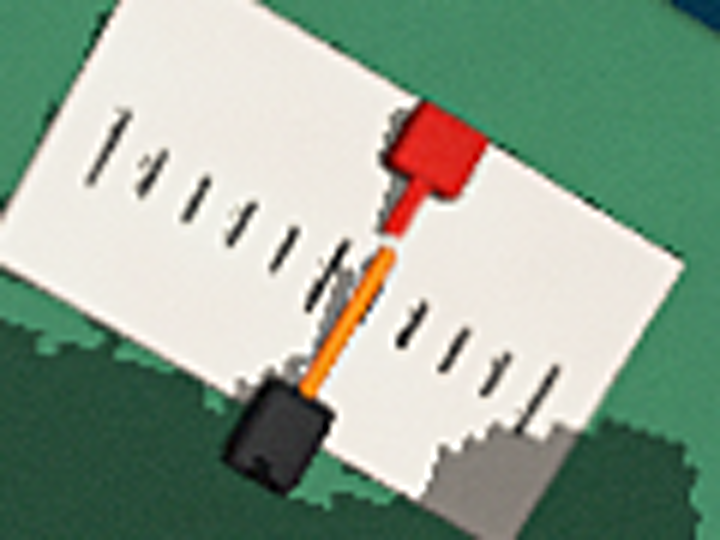

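Run:
```python
from h import *
c,d,st=pickle.load(open("pics/w4.pkl","rb"))
uv=np.array([[388,250],[308,395],[391,234],[422,182]])/6+[282,93]
print(loc(c,uv,.066)*1000, d[int(uv[0,1]),int(uv[0,0])])
print(bydepth(c,uv,d))
```

```text
[[ 49.90961891 -70.90308385]
 [ 34.07431417 -71.35779592]
 [ 51.35169598 -70.35761962]
 [ 57.02803241 -70.40193411]] 0.17488237
[[ 0.560876   -0.01615177  0.06943717]
 [ 0.54557016 -0.01347269  0.06900764]
 [ 0.56246422 -0.0162143   0.06809601]
 [ 0.56806183 -0.01767684  0.06693504]]
```

Request:
jog_arm:
  deltas:
    - {"travel": [0,0,0],"twist": [0,0,2.5],"grip": 0.8}
    - {"travel": [0,0,0],"twist": [0,0,0],"grip": 0.8}
    - {"travel": [0,0,0],"twist": [0,0,0],"grip": 0.8}

```text
clock: 4.35
tool_pos: [0.4857, 0.0027, 0.0777]
ee_rot: [-0.0, 0.986, 0.169, 0.001]
wrist_force: [-1.7, 4.1, 7.3]
gripper_width: 0.0316
```

Run:
```python
from h import *
p,d,c,st=snap("wrist","w5"); print(st["tool_pos"],st["ee_rot"],st["wrist_force"],st["ft_torque"],st["gripper_width"])
uv=proj(c,[*(np.r_[RH@[.047,-.07]+TH,.065],)])[0]
x,y=int(uv[0])-40,int(uv[1])-30
print(x,y)
crop(p,x,y,x+80,y+60,10,"pics/w5c.png")
```

```text
[0.48574135 0.00273706 0.07765748] [-4.37670378e-04  9.85617576e-01  1.68988888e-01  7.46810598e-04] [-1.69766637  4.1429098   7.34705455] [ 0.70470164  0.24537201 -0.00780183] 0.03158880381248948
306 111
```

View pics/w5c.png

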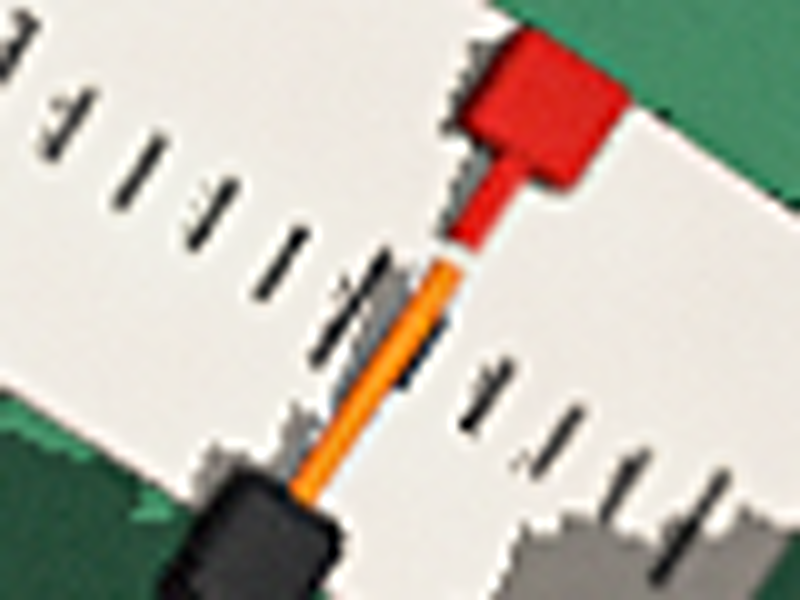

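Run:
```python
from h import *
c,d,st=pickle.load(open("pics/w5.pkl","rb"))
uv=np.array([[449,262],[305,498],[467,242],[515,163]])/10+[306,111]
print(loc(c,uv,.066)*1000)
print((bydepth(c,uv,d)[:,:2]-TH)@RH*1000, bydepth(c,uv,d)[:,2])
p,d,c,st=snap("side","s5"); crop(p,250,180,300,215,14,"pics/s5c.png")
```

```text
[[ 50.12597187 -70.38020328]
 [ 34.23704168 -70.84071527]
 [ 51.6346941  -70.63286284]
 [ 56.84893977 -70.47519626]]
[[ 50.46080035 -71.00640475]
 [ 34.17400246 -70.34912536]
 [ 51.34471208 -70.12366054]
 [ 56.53410762 -70.02820678]] [0.06308392 0.06826267 0.06835607 0.0680765 ]
```

View pics/s5c.png

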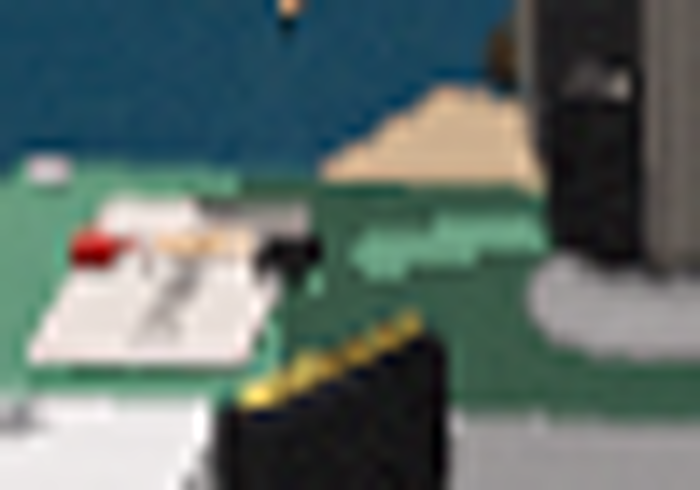

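Request:
jog_arm:
  deltas:
    - {"travel": [0,0,0],"twist": [0,0,0],"grip": 0.4}
    - {"travel": [0,0,0],"twist": [0,0,0],"grip": 0.4}
    - {"travel": [0,0,0],"twist": [0,0,0],"grip": 0.4}
    - {"travel": [0,0,0.02],"twist": [0,0,0],"grip": 0.4}
    - {"travel": [0,0,0.03],"twist": [0,0,0],"grip": 0.4}
    - {"travel": [0,0,0.03],"twist": [0,0,-6],"grip": 0.4}
    - {"travel": [0,0,0],"twist": [0,0,-6],"grip": 0.4}
    - {"travel": [0,0,0],"twist": [0,0,0],"grip": 0.4}

```text
clock: 5.12
tool_pos: [0.4865, 0.0016, 0.1585]
ee_rot: [0.001, 0.998, 0.065, 0.002]
wrist_force: [-0.2, -0.3, -0.6]
gripper_width: 0.0554
```

Run:
```python
from h import *
p,d,c,st=snap("wrist","w6"); print(st["tool_pos"],st["ee_rot"],st["wrist_force"],st["gripper_width"])
uv=proj(c,[*(np.r_[RH@[.047,-.07]+TH,.065],)])[0]
x,y=int(uv[0])-40,int(uv[1])-30
print(x,y)
crop(p,x,y,x+80,y+60,10,"pics/w6c.png")
cv2.imwrite("pics/w6b.png",cv2.resize(p,(800,600),interpolation=cv2.INTER_CUBIC))
```

```text
[0.48647555 0.00160281 0.15852576] [7.70056876e-04 9.97888769e-01 6.49119136e-02 1.96342001e-03] [-0.21323714 -0.30127957 -0.55405506] 0.05540989053153616
267 100
```

View pics/w6c.png

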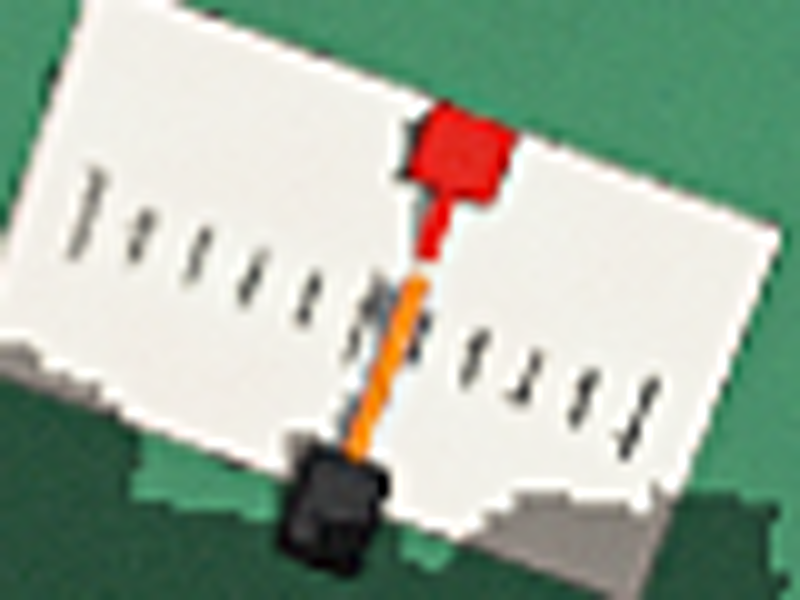

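View pics/w6b.png

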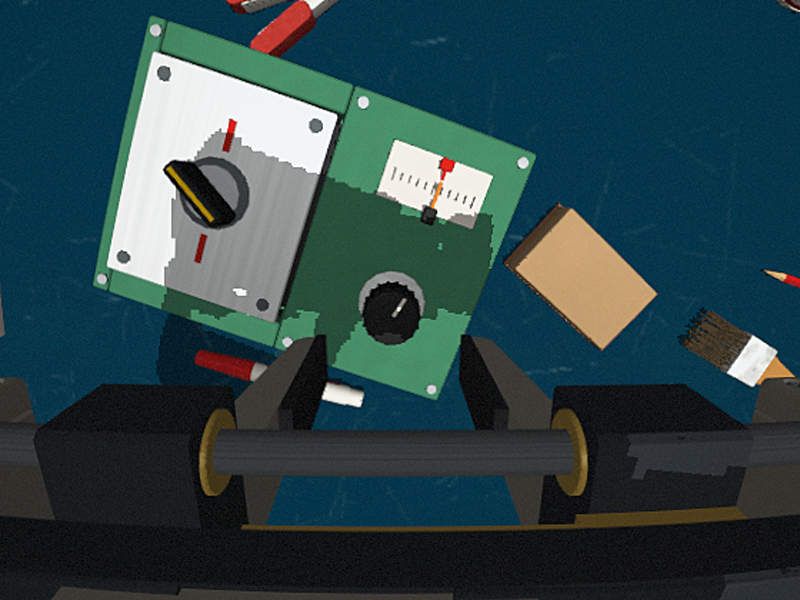

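Run:
```python
from h import *
c,d,st=pickle.load(open("pics/w6.pkl","rb"))
uv=np.array([[417,278],[356,455],[427,259],[443,195]])/10+[267,100]
print(loc(c,uv,.067)*1000)
# ticks -> wing etc from full 800x600 view
print(loc(c,np.array([[231,120],[201,262]])*.7,.07)*1000)
W=onplane(c,np.array([[171,167],[219,224]])*.7,.1015); print(W,W.mean(0)); 
L=loc(c,np.array([[171,167],[219,224]])*.7,.1015); print(np.degrees(np.arctan2(*(L[0]-L[1])[::-1])))
```

```text
[[ 49.39412272 -70.29475019]
 [ 34.04212206 -70.58541724]
 [ 51.12053955 -70.53535775]
 [ 56.41560005 -69.95742705]]
[[ 42.87080879  54.35927321]
 [-42.04266495  50.73440701]]
[[0.5504128  0.1253281  0.1015    ]
 [0.52435641 0.09891048 0.1015    ]] [0.53738461 0.11211929 0.1015    ]
57.29442401210103
```

Request:
jog_arm:
  deltas:
    - {"travel": [0.0102,0.0223,0],"twist": [0,0,6.5],"grip": 0.4}
    - {"travel": [0.0102,0.0223,0],"twist": [0,0,6.5],"grip": 0.4}
    - {"travel": [0.0102,0.0223,0],"twist": [0,0,6.5],"grip": 0.4}
    - {"travel": [0.0102,0.0223,0],"twist": [0,0,6.5],"grip": 0.4}
    - {"travel": [0.0102,0.0223,0],"twist": [0,0,6],"grip": 0.4}
    - {"travel": [0,0,-0.02],"twist": [0,0,6],"grip": 0.4}
    - {"travel": [0,0,0],"twist": [0,0,0],"grip": 0.4}
    - {"travel": [0,0,0],"twist": [0,0,0],"grip": 0.4}

```text
clock: 5.83
tool_pos: [0.5339, 0.1135, 0.134]
ee_rot: [-0.001, 0.922, 0.387, -0.003]
wrist_force: [0.5, -0.8, -0.8]
gripper_width: 0.0553
```

Run:
```python
from h import *
p,d,c,st=snap("wrist","w7"); print(st["tool_pos"],st["ee_rot"],np.degrees(Rn.from_matrix(q2R(st["ee_rot"])).as_euler("ZYX")),st["joints"],st["wrist_force"],st["gripper_width"])
cv2.imwrite("pics/w7b.png",cv2.resize(p,(800,600),interpolation=cv2.INTER_CUBIC))
```

```text
[0.53387603 0.11354867 0.134024  ] [-0.00105328  0.92188266  0.38745745 -0.00282489] [  45.59351163    0.25165732 -179.76330467] [-1.17198868e-02  1.64130436e-01  1.75581742e+00 -3.37294382e-04
  1.22766619e+00  7.63443051e-01] [ 0.47523444 -0.83473661 -0.83610017] 0.055287161189044365
```

View pics/w7b.png

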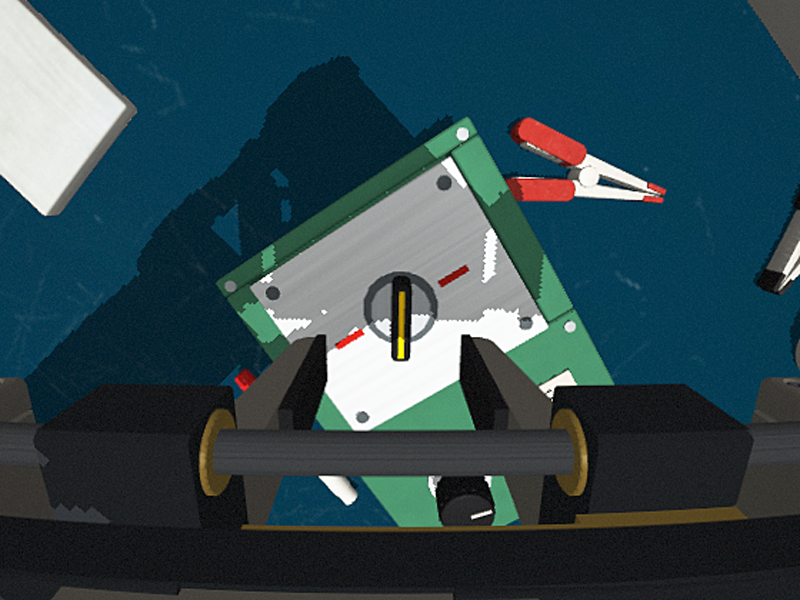

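Run:
```python
from h import *
c,d,st=pickle.load(open("pics/w7.pkl","rb"))
s=.7
W=onplane(c,np.array([[403,291],[402,360]])*s,.1015); print(W)
W=onplane(c,np.array([[402,279],[402,360]])*s,.1015); print(W,W.mean(0),np.degrees(np.arctan2(*(W[0]-W[1])[1::-1])))
print(bydepth(c,np.array([[402,300],[402,350]])*s,d))
T=onplane(c,np.array([[468,268],[337,347]])*s,.07);print(T,np.degrees(np.arctan2(*(T[0]-T[1])[1::-1])), T.mean(0))
print(proj(c,[st["tool_pos"]])/s)
```

```text
[[0.55076071 0.12565114 0.1015    ]
 [0.52587063 0.10061214 0.1015    ]]
[[0.55448541 0.13018465 0.1015    ]
 [0.52587063 0.10061214 0.1015    ]] [0.54017802 0.1153984  0.1015    ] 45.942969285810875
[[0.54763105 0.12314592 0.10325654]
 [0.53010967 0.10504579 0.10362719]]
[[0.58024892 0.10434209 0.07      ]
 [0.49614247 0.12250411 0.07      ]] -12.185394195006515 [0.53819569 0.1134231  0.07      ]
[[395.52920661 356.83770189]]
```

Request:
jog_arm:
  deltas:
    - {"travel": [0.0045,0,-0.01],"twist": [0,0,0],"grip": 0.4}
    - {"travel": [0,0,-0.02],"twist": [0,0,0],"grip": 0.4}
    - {"travel": [0,0,-0.024],"twist": [0,0,0],"grip": 0.4}
    - {"travel": [0,0,0],"twist": [0,0,0],"grip": 0.4}
    - {"travel": [0,0,0],"twist": [0,0,0],"grip": 0.4}

```text
clock: 6.3
tool_pos: [0.5396, 0.1131, 0.0816]
ee_rot: [-0.001, 0.922, 0.387, -0.001]
wrist_force: [0.5, -0.4, 0.0]
gripper_width: 0.0551
```

Request:
jog_arm:
  deltas:
    - {"travel": [0,0,0],"twist": [0,0,0],"grip": 1}
    - {"travel": [0,0,0],"twist": [0,0,0],"grip": 1}
    - {"travel": [0,0,0],"twist": [0,0,0],"grip": 1}
    - {"travel": [0,0,0],"twist": [0,0,0],"grip": 1}
    - {"travel": [0,0,0],"twist": [0,0,0],"grip": 1}
    - {"travel": [0,0,0],"twist": [0,0,0],"grip": 1}
  force: 15

```text
clock: 6.8
tool_pos: [0.5408, 0.1136, 0.083]
ee_rot: [0.0, 0.922, 0.388, 0.0]
wrist_force: [-0.3, -0.7, 0.4]
gripper_width: 0.0171
```

Request:
jog_arm:
  deltas:
    - {"travel": [0,0,0],"twist": [0,0,0],"grip": 1}
    - {"travel": [0,0,0],"twist": [0,0,0],"grip": 1}
    - {"travel": [0,0,0],"twist": [0,0,0],"grip": 1}

```text
clock: 7.05
tool_pos: [0.5399, 0.1143, 0.0826]
ee_rot: [-0.001, 0.922, 0.388, -0.0]
wrist_force: [-2.8, 3.0, 3.9]
gripper_width: 0.0098
```

Request:
jog_arm:
  deltas:
    - {"travel": [0,0,0],"twist": [0,0,-7],"grip": 1}
    - {"travel": [0,0,0],"twist": [0,0,-7],"grip": 1}
    - {"travel": [0,0,0],"twist": [0,0,-7],"grip": 1}
    - {"travel": [0,0,0],"twist": [0,0,-7],"grip": 1}
    - {"travel": [0,0,0],"twist": [0,0,-7],"grip": 1}
    - {"travel": [0,0,0],"twist": [0,0,-7],"grip": 1}
    - {"travel": [0,0,0],"twist": [0,0,-7],"grip": 1}
    - {"travel": [0,0,0],"twist": [0,0,-7],"grip": 1}

```text
clock: 7.72
tool_pos: [0.5403, 0.1133, 0.0827]
ee_rot: [0.0, 0.996, -0.093, -0.0]
wrist_force: [-4.3, -0.1, 2.3]
gripper_width: 0.0098
```

Request:
jog_arm:
  deltas:
    - {"travel": [0,0,0],"twist": [0,0,-1.5],"grip": 1}
    - {"travel": [0,0,0],"twist": [0,0,0],"grip": 1}
    - {"travel": [0,0,0],"twist": [0,0,0],"grip": 1}

```text
clock: 7.97
tool_pos: [0.5403, 0.1132, 0.0826]
ee_rot: [0.0, 0.995, -0.103, -0.0]
wrist_force: [-3.4, -1.3, 2.5]
gripper_width: 0.0097
```

Run:
```python
from h import *
p,d,c,st=snap("wrist","w8"); print(st["tool_pos"],np.degrees(Rn.from_matrix(q2R(st["ee_rot"])).as_euler("ZYX")),st["wrist_force"],st["ft_torque"],st["gripper_width"])
cv2.imwrite("pics/w8b.png",cv2.resize(p,(800,600),interpolation=cv2.INTER_CUBIC))
```

```text
[0.54028075 0.11324923 0.08256772] [-1.17784223e+01  4.02541333e-02  1.79947916e+02] [-3.43281872 -1.27584007  2.50408813] [-0.13813892  0.60410509 -0.03363779] 0.009741640249866023
```

View pics/w8b.png

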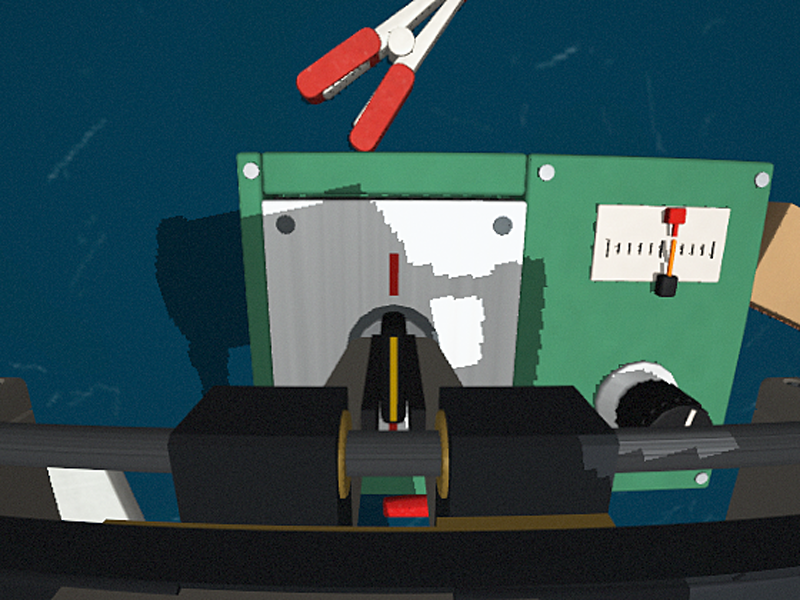

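Request:
jog_arm:
  deltas:
    - {"travel": [0,0,-0.002],"twist": [0,0,0],"grip": 1}
    - {"travel": [0,0,-0.002],"twist": [0,0,0],"grip": 1}
    - {"travel": [0,0,-0.002],"twist": [0,0,0],"grip": 1}
    - {"travel": [0,0,-0.002],"twist": [0,0,0],"grip": 1}
    - {"travel": [0,0,0],"twist": [0,0,0],"grip": 1}
  force: 30

```text
clock: 8.43
tool_pos: [0.5403, 0.1133, 0.0742]
ee_rot: [0.0, 0.995, -0.103, -0.0]
wrist_force: [-5.0, -2.7, 5.6]
gripper_width: 0.0095
```

Request:
jog_arm:
  deltas:
    - {"travel": [0,0,-0.001],"twist": [0,0,0],"grip": 1}
    - {"travel": [0,0,-0.001],"twist": [0,0,0],"grip": 1}
    - {"travel": [0,0,-0.001],"twist": [0,0,0],"grip": 1}
    - {"travel": [0,0,0],"twist": [0,0,0],"grip": 1}
    - {"travel": [0,0,0],"twist": [0,0,0],"grip": 1}

```text
clock: 8.85
tool_pos: [0.5404, 0.1133, 0.0727]
ee_rot: [0.0, 0.995, -0.103, -0.0]
wrist_force: [-8.1, -3.0, 12.5]
gripper_width: 0.0097
```

Request:
jog_arm:
  deltas:
    - {"travel": [0,0,-0.001],"twist": [0,0,0],"grip": 1}
    - {"travel": [0,0,-0.001],"twist": [0,0,0],"grip": 1}
    - {"travel": [0,0,0],"twist": [0,0,0],"grip": 1}
    - {"travel": [0,0,0],"twist": [0,0,0],"grip": 1}
  force: 40

```text
clock: 9.18
tool_pos: [0.5406, 0.1133, 0.0726]
ee_rot: [0.001, 0.995, -0.103, -0.001]
wrist_force: [-13.1, -2.4, 25.0]
gripper_width: 0.0096
```

Run:
```python
from h import *
p,d,c,st=snap("wrist","w9"); print(st["tool_pos"],np.degrees(Rn.from_matrix(q2R(st["ee_rot"])).as_euler("ZYX")),st["wrist_force"],st["ft_torque"],st["gripper_width"])
cv2.imwrite("pics/w9b.png",cv2.resize(p,(800,600),interpolation=cv2.INTER_CUBIC))
# panel vs deck heights by depth
def h(P): return np.median([bydepth(c,[u],d)[0,2] for u in P])
for L in [(.055,.09),(.055,.02),(.05,.06),(.075,.09),(.075,.03),(.06,-.02),(.02,-.03)]:
    uv=proj(c,np.r_[RH@L+TH,.06])[0]; u,v=np.round(uv).astype(int)
    print(L,uv.round(), h([(u+i,v+j) for i in range(-3,4) for j in range(-3,4)]).round(4))
p,d,c,st=snap("side","s9"); crop(p,215,165,350,265,5,"pics/s9c.png")
p,d,c,st=snap("scene","sc9"); crop(p,200,190,360,300,5,"pics/sc9c.png")
```

```text
[0.540576   0.11325884 0.07256868] [-1.17966152e+01  5.47625167e-02  1.79920187e+02] [-13.11074991  -2.44364235  24.98082794] [-0.55982767  2.7478311  -0.0662847 ] 0.009583482632229865
(0.055, 0.09) [213. 158.] 0.0605
(0.055, 0.02) [331. 158.] 0.061
(0.05, 0.06) [263. 166.] 0.0608
(0.075, 0.09) [212. 123.] 0.0608
(0.075, 0.03) [315. 124.] 0.0609
(0.06, -0.02) [397. 151.] 0.0611
(0.02, -0.03) [407. 215.] 0.0608
```

View pics/w9b.png

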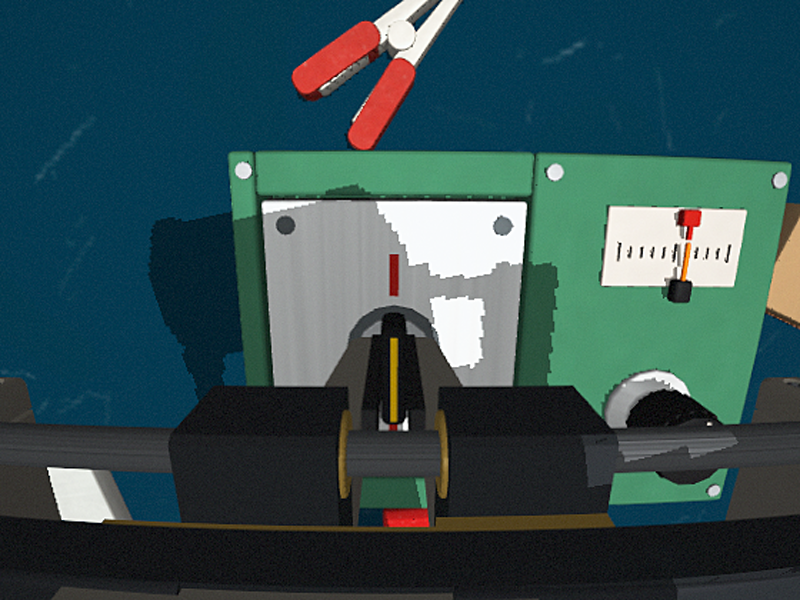

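View pics/s9c.png

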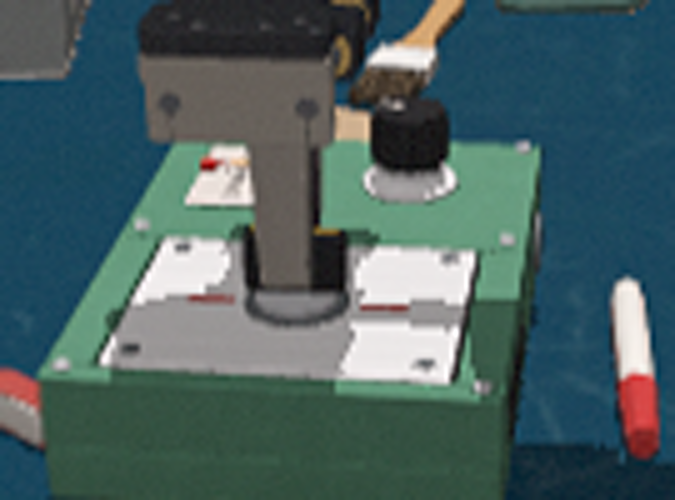

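View pics/sc9c.png

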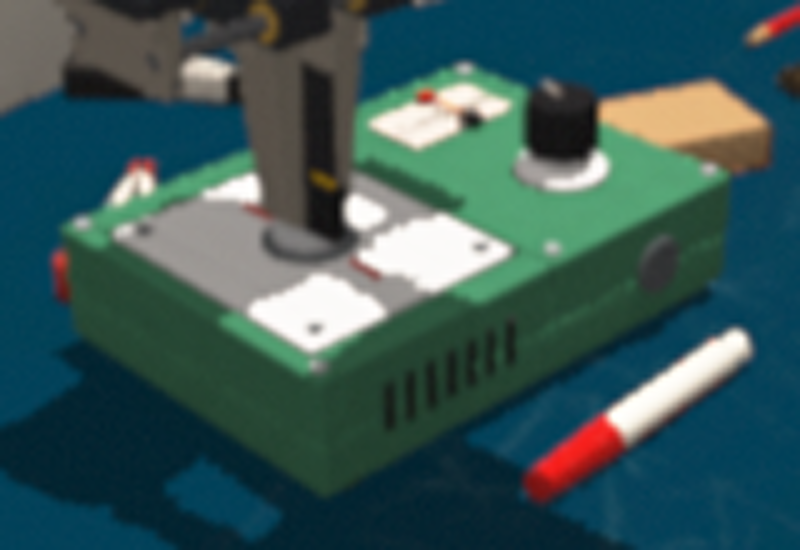

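Request:
jog_arm:
  deltas:
    - {"travel": [-0.001,0,0],"twist": [0,0,0],"grip": 1}
    - {"travel": [0,0,0],"twist": [0,0,0],"grip": 1}
    - {"travel": [0,0,0],"twist": [0,0,0],"grip": 1}
    - {"travel": [0,0,0],"twist": [0,0,0],"grip": 1}
    - {"travel": [0,0,0],"twist": [0,0,0],"grip": 1}
    - {"travel": [0,0,0],"twist": [0,0,0],"grip": 1}

```text
clock: 9.83
tool_pos: [0.5405, 0.1133, 0.0726]
ee_rot: [0.0, 0.995, -0.103, 0.001]
wrist_force: [-11.9, -3.2, 22.2]
gripper_width: 0.0095
```

Run:
```python
from h import *
p,d,c,st=snap("wrist","w10"); print(st["clock"],st["tool_pos"],st["wrist_force"],st["gripper_width"])
crop(p,420,135,530,205,7,"pics/w10c.png")
```

```text
9.8333 [0.54048993 0.11328534 0.07261567] [-11.85249598  -3.22338509  22.23332374] 0.00948490739751949
```

View pics/w10c.png

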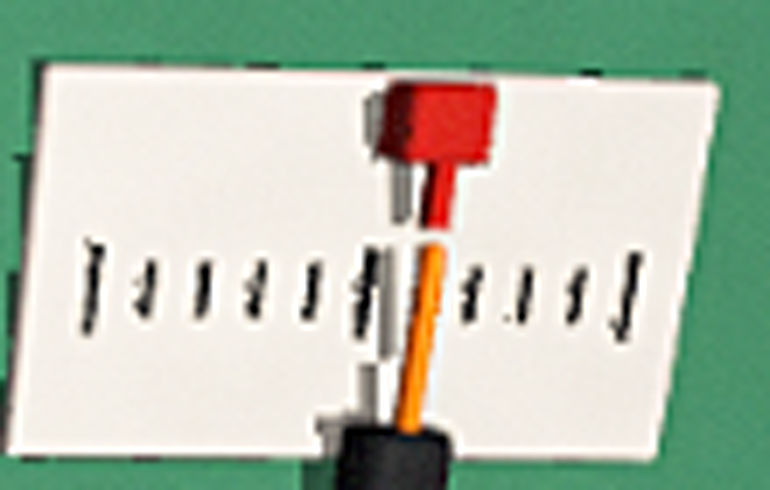

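The pointer is in line with the red mark, the panel is flush, and the downward push is steady at about 22 N. Handing the job in.

```bash
python3 -c "
from plant import sign_off
print(sign_off())"
```

```text
the job is handed in; nothing more can be done
None
```

I did both parts in the order asked and handed the job in at about 9.8 s on the clock, with the hand still pressing the panel down.

- **Knob:** I gripped it and turned it anticlockwise in three steps, about 60° commanded in all. After I let go, the pointer tip and the red mark measured within about 0.3 mm of each other along the housing's y. The last picture still shows them in line.
- **Fastener:** I turned the wing clockwise about 57.5°. The hand holding it measured −11.8°, against about −12.2° measured for the red ticks.
- **Panel:** I pressed it down 10 mm to its hard stop and kept hold of the wing. The panel top and the deck both measured 60.5–61 mm high, so it is flush.
- **Push at hand-in:** about 22 N downward. About 12 N of sideways force also remained on the tool. Easing the hand back 1 mm reduced it only slightly, but the position held steady.
- **Bystanders:** by eye, the sanding block, marker pen, spring clamp and red mark had not moved in the last pictures. I did not re-measure their positions.

No check failed. The housing position from the three cameras differed by up to about 8 mm, so I worked from the wrist camera's close views.

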